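# Put the moulder tooling away in its holders

## Robot

A 6-joint arm with a two-finger parallel gripper is mounted at the origin on a cart in front of the work surface, level with it; the furniture and walls round the work are solid. World frame = base frame: x ahead of the robot, y to its left, z up, the work surface at z = 0. Lengths are in m, angles in rad, forces in N, time in s.
With the tool pointing down it reaches from about 0.35 to 0.925 m from the base axis. Payload 6.4 kg.
Tool frame: the origin (TCP) lies at the centre of the arm's flange, where the gripper is bolted on; the fingertips stand 199 mm ahead of it and the grasp point (between the pads) lies 180 mm ahead of it; z points along the fingers, y is the line along which they close (so a half turn about z gives the same grasp; the last joint's range is limited). The gripper opens to 94 mm and grips with 3 to 60 N. Pads are 16 mm wide; open, the fingers measure 119 mm over their backs; the gripper's body (75 mm by 177 mm) begins 78 mm behind the grasp point.
Start: joints at [0.939, 0.245, 1.558, -0, 1.339, -0.174], TCP at [0.287, 0.583, 0.405] pointing down, gripper open.
Joint ranges: [-3.13, 3.13], [-1.02, 2.26], [0.13, 2.54], [-0.95, 4.09], [0.21, 2.88], [-2.74, 2.74]. Speed limits (rad/s): [2.57, 2.57, 3.14, 3.14, 3.14, 3.14].

## Interface

Orientations are given as a unit quaternion [x, y, z, w].
In Python, from bench import arm gives the robot as it stands.
- The arm moves only by the shell command python3 -m handwheel 'ROWS' [FORCE]. ROWS is JSON, a list of rows, each an object of numbers: "x", "y", "z": the shift along the tool's x, y, z in mm; "ax", "ay", "az": the turn, a rotation vector about the tool's x, y, z in rad; "claw": the opening, from 0 (shut) to 1 (fully open). A call has 1 to 5 rows; each row shifts and turns the commanded pose from where the row before left it, along the tool's axes as they then stand; what a row does not reach is not made up. A row lasts 1/8 s, in which the tool goes at most 62.5 mm and 10.7 degrees, less where a joint would pass 70% of its speed; a pose out of reach is approached as far as the arm can. A call with a gripper value outside its range is refused whole. The fingers move at their own pace and stop on an object; FORCE is the grip in N (left out, the last holds). Time passes only in rows, so rows that do not move let the fingers close. It gives the time, the measured TCP pose, the force, the opening and the grip force at its end, in the units of the state.
- arm.read_state(): the state, without advancing time (a new reading comes with each control period).
- arm.camera(name): name is "scene" or "top" or "wrist"; returns the picture (420x560x3 uint8, red, green, blue); there is no depth.
- arm.calibration(name): a dict with "fx", "fy", "cx", "cy" (pixels), "eye" and "attitude" of the camera in the world; the wrist camera has in their place "T_tool_cam" (4x4, takes a point from camera to tool coordinates, whose origin is the TCP and whose axes are the flange's). Camera axes: x right, y down, z forward; pixel columns grow to the right and rows downward; lengths in m; the calibration is good to about 2 mm. A picture is of the moment at which its call begins: read the wrist's pose just before it. calibration takes no time and is no camera call.
- arm.sign_off(): hands the job in; it is judged then, once.
Trained networks look in the newest picture that a camera, given by its name, has taken for a name from the list of things; names that differ only in an ending like _2 or _b are one class to them, and where a whole thing is asked for, a point or a joint stands for the part that bears it (a point fixed in the world has none). Each returns a list of dicts, best first, with "conf" (0 to 1); they miss things now and then, are a little off and sometimes report something else, mostly with a low value. They report only what shows in the picture. A call takes as long as a camera call.
- arm.find_in(camera, thing): "position" ([x, y, z] in m, in world coordinates, good to about 4 mm: the middle of the surface that is visible of it).
- arm.place_of(camera, thing): "position" ([x, y, z] in m, in world coordinates, good to about 4 mm: a listed point, or the origin of a listed thing).
The state is a dict: "clock": time; "joint_pos": joint angles; "qvel": joint speeds; "joint_torque": joint torques, N m; "ee_pos": TCP position; "tcp_rot": TCP orientation; "ft_force": force on the tool from outside, world axes, zero at the start; "ft_torque": the same for the moment, N m; "width": finger opening in m; "grip_force": force on a finger pad.
Only numpy, scipy, OpenCV 4.12 (cv2) and the standard library are available. Lean on these libraries where they do the work, as an engineer would, in place of code of your own. Each camera call takes 0.05 s, during which the arm holds its last target. There are 200 camera calls.

## Task

The moulding run is finished: clear the tooling off the machine table by putting each of the four pieces fully home in its own holder. The cutter block goes down over the pin of the plywood stand, the loose spacer ring over the post of the green stand on top of the ring already stored there, the collet cone-down into the blue pot, and the wooden sample lengthwise into the cork-lined tray. Set the cutter block down gently, do not let it drop, and let go of everything.

Things in the scene. Friction and masses are not known exactly. Their poses are not given: they have to be found in the camera images.
- cutter: loose aluminium cutter block, pale, roughly square with rounded corners, two thin upright knives, four dark screws in its top, 36 mm high, 0.4 to 0.9 kg, with an upright 30 mm bore through its middle. 70 mm wide along its own x and y axes (grip it so), 78 mm over the corners. Origin at the centre of its underside, on the bore's axis, z up.
- spacer: loose ground-steel spacer ring, plain grey, outside 60 mm, bore 30 mm, 20 mm high, lying flat on the table. Origin at the centre of its underside, z up. (Round all the work, keep the gripper clear of the machine's solid feeder head, which stands over the back of the table beyond x = 0.69 from y = -0.03 to 0.38; a straight path between any two of these things clears it.)
- collet: loose steel spring collet standing cone-down on the table, 48 mm high: a slit cone 28 mm across at its foot and 36 mm at height 30 mm, a groove 34 mm across, then a round head 40 mm across from height 35 to 43 mm (grip here), and a chamfered top with a 16 mm bore. Origin at the centre of its foot, z up.
- sample: loose light-wood sample block of a moulding, 120 mm long, 40 mm wide, 40 mm high, lying on the table. Origin at the centre of its underside, y along its length, x across it, z up; either way round will do.
- cutter_stand: fixed stand for the cutter block: round plywood disc 92 mm across with a black rubber pad, its top 20 mm above the table, and an upright steel pin in the middle, 19 mm across at the pad, tapered to a 6 mm tip 70 mm above the table. Origin at the centre of its underside, z up; a cutter that is home lies flat on the pad, its origin 20 mm above this one.
- spacer_stand: fixed stand for spacer rings: round green base 90 mm across, 12 mm high, carrying a fixed 30 mm thick grey ring (60 mm across, top at 42 mm) round an upright steel post 16 mm across, tapered from height 40 mm to a 6 mm tip 78 mm above the table. Origin at the centre of its underside, z up; a ring that is home lies flat on the stored ring, its origin 42 mm above this one.
- collet_pot: fixed blue plastic pot on a square foot 84 x 84 mm, with a conical socket open at the top: mouth 51 mm across at the rim, 43 mm above the table, 40 mm just below the flare, about 32 mm at the socket's floor, 12 mm above the table. Origin at the centre of its underside, z up; a collet that is home stands on the socket's floor, head above the rim, its origin 12 mm above this one.
- sample_cradle: fixed dark wooden tray for the sample, outside 148 x 68 mm, rim 20 mm above the table, inside 138 x 58 mm with a tan cork floor 8 mm above the table. Origin at the centre of its underside, y along its length, x across it, z up; a sample that is home lies flat on the cork along the tray, its origin 8 mm above this one.

How it is judged:
At the end, for the whole second after the job is handed in: Cutter flat on the pad round the pin (within 10 mm of its axis), loose ring flat on the stored ring (12 mm), collet on the pot's floor (6 mm), sample flat on the cork along the tray (15 mm, 20 degrees); each within 4 mm of its seated height and 0.1 rad of upright, released, at rest (horizontal distance between cutter and cutter_stand below 0.01 m and z of cutter in the frame of cutter_stand between 0.016 and 0.024 m and angle between each of cutter, spacer, collet, sample's own z axis and vertical below 0.1 rad and linear speed of each of cutter, spacer, collet, sample below 0.02 m/s and angular speed of each of cutter, spacer, collet, sample below 0.2 rad/s and horizontal distance between spacer and spacer_stand below 0.012 m and z of spacer in the frame of spacer_stand between 0.038 and 0.046 m and horizontal distance between collet and collet_pot below 0.006 m and z of collet in the frame of collet_pot between 0.008 and 0.016 m and horizontal distance between sample and sample_cradle below 0.015 m and z of sample in the frame of sample_cradle between 0.004 and 0.012 m and angle between the y axis of sample and the y axis of sample_cradle, either way round below 0.35 rad); the robot touches nothing.
It fails at once if the cutter block is dropped (falls free of the fingers faster than 0.7 m/s, a fall of about 25 mm) (linear speed of cutter above 0.7 m/s and contact force between the fingers and cutter below 0.05 N).
It also fails if it takes over 106 s, if anything falls off the work surface, if the arm or the gripper's body presses on something with over 40 N, if the wrist force passes 120 N, or if a joint passes its speed limit or range.

## Working session

There is one attempt and no reset: what is moved stays moved. The work goes in short steps, Python scripts to look and compute and a shell command to move; the robot and the scene stay as the last step left them, time stands still between calls to the robot, and variables do not carry over. Pictures are saved under pics/ and viewed, at most 16 in all, crops included, and the job is handed in when it is done.

```bash
ls; mkdir -p pics; cat > h.py <<'E'
import numpy as np, cv2
from bench import arm
from scipy.spatial.transform import Rotation as R
def save(cam,name,crop=None,scale=1):
    im=arm.camera(cam)
    cv2.imwrite(f'pics/{name}.png',cv2.cvtColor(im,cv2.COLOR_RGB2BGR)); return im
THINGS=["cutter","spacer","collet","sample","cutter_stand","spacer_stand","collet_pot","sample_cradle"]
def st():
    s=arm.read_state(); return s
E
python3 - <<'E'
from h import *
np.set_printoptions(precision=4,suppress=True)
for c in("top","scene","wrist"): print(c,arm.calibration(c))
a=save("top","top1"); b=save("scene","scene1")
for c in("top","scene"):
  for t in THINGS:
    print(c,t,[(np.round(d["position"],4).tolist(),round(d["conf"],2)) for d in arm.place_of(c,t)[:3]])
s=st();print(s["clock"],s["ee_pos"],s["tcp_rot"],s["width"],R.from_quat(s["tcp_rot"]).as_matrix())
E
```

```text
pics
top {'fx': 412.9179967983862, 'fy': 412.9179967983862, 'cx': 279.08860798694064, 'cy': 211.32733451102362, 'eye': array([0.3807, 0.034 , 1.176 ]), 'attitude': array([ 0.7106, -0.7005,  0.0449, -0.0484])}
scene {'fx': 399.5900738166007, 'fy': 399.5900738166007, 'cx': 286.5059502723799, 'cy': 210.44478382323538, 'eye': array([-0.0835, -0.4795,  0.7655]), 'attitude': array([ 0.8274, -0.3811,  0.1796, -0.3715])}
wrist {'fx': 366.81698427782544, 'fy': 366.81698427782544, 'cx': 277.6618262618932, 'cy': 208.58083701074924, 'T_tool_cam': array([[ 0.0008, -0.9696, -0.2448,  0.0705],
       [ 1.    ,  0.0008,  0.0005,  0.0007],
       [-0.0003, -0.2448,  0.9696,  0.0195],
       [ 0.    ,  0.    ,  0.    ,  1.    ]])}
top cutter [([0.5416, 0.0733, -0.0001], 0.94)]
top spacer [([0.4353, 0.1754, 0.0013], 0.53)]
top collet []
top sample [([0.5741, -0.1134, 0.0016], 0.89)]
top cutter_stand [([0.4484, -0.1833, 0.0018], 0.81)]
top spacer_stand [([0.4573, -0.3493, 0.0022], 0.73)]
top collet_pot []
top sample_cradle [([0.5426, 0.0711, -0.0029], 0.63), ([0.5744, -0.1141, -0.0001], 0.62), ([0.5561, 0.291, 0.0013], 0.6)]
scene cutter [([0.5438, 0.0716, 0.0015], 0.87)]
scene spacer [([0.4279, 0.17, 0.0006], 0.54)]
scene collet [([0.601, -0.2845, 0.0034], 0.82)]
scene sample [([0.5739, -0.1135, 0.0015], 0.56)]
scene cutter_stand [([0.4463, -0.1847, -0.001], 0.74)]
scene spacer_stand [([0.4638, -0.3493, 0.0003], 0.59)]
scene collet_pot []
scene sample_cradle [([0.5546, 0.2859, 0.0008], 0.82)]
0.9 [0.2873 0.5831 0.4047] [0.2269 0.9739 0.     0.    ] 0.09384056925233383 [[-0.897  0.442  0.   ]
 [ 0.442  0.897  0.   ]
 [-0.     0.    -1.   ]]
```

View pics/top1.png

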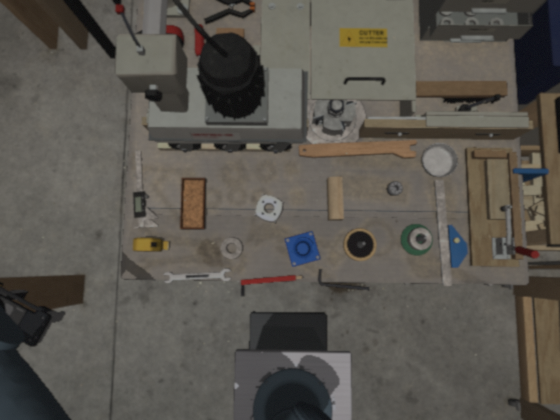

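View pics/scene1.png

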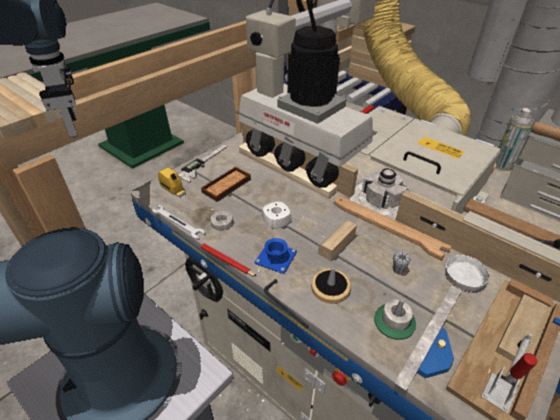

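Top view shows cradle (193,203), cutter (268,208), sample (336,198), collet (395,188), spacer (231,247), pot (302,248), cutter stand (360,244) and spacer stand (416,238). The scene view agrees. I'll square the tool to the world axes and look with the wrist camera.

```bash
python3 -m handwheel '[{"az":-0.153},{"az":-0.153},{"az":-0.152},{"x":-27,"y":-54},{"x":-27,"y":-54}]'; python3 -m handwheel '[{"x":-27,"y":-54},{"x":-27,"y":-54},{"x":-27,"y":-54},{"x":-27,"y":-54},{"x":-27,"y":-54}]';python3 -m handwheel '[{"x":-10,"y":-20},{}]'
cat >> h.py <<'E'
def pose(cam,s=None):
    c=arm.calibration(cam)
    if cam=="wrist":
        T=np.eye(4);T[:3,:3]=R.from_quat(s["tcp_rot"]).as_matrix();T[:3,3]=s["ee_pos"];T=T@c["T_tool_cam"]
        return c,T[:3,3],T[:3,:3]
    return c,np.array(c["eye"]),R.from_quat(c["attitude"]).as_matrix()
def px2w(cam,uv,z,s=None):
    c,e,M=pose(cam,s); uv=np.atleast_2d(np.asarray(uv,float))
    d=np.c_[(uv[:,0]-c["cx"])/c["fx"],(uv[:,1]-c["cy"])/c["fy"],np.ones(len(uv))]@M.T
    return e+d*((z-e[2])/d[:,2])[:,None]
def rect(im,cam,z,s,name,res=0.0005,box=None):
    "orthorectified patch at height z: box=(x0,x1,y0,y1); up=+x, left=+y"
    x0,x1,y0,y1=box; c,e,M=pose(cam,s)
    h=int((x1-x0)/res);w=int((y1-y0)/res)
    X=x1-np.arange(h)[:,None]*res+0*np.arange(w); Y=y1-np.arange(w)[None]*res+0*np.arange(h)[:,None]
    p=(np.stack([X,Y,np.full_like(X,z)],-1)-e)@M
    u=(p[...,0]/p[...,2]*c["fx"]+c["cx"]).astype(np.float32);v=(p[...,1]/p[...,2]*c["fy"]+c["cy"]).astype(np.float32)
    o=cv2.remap(im,u,v,cv2.INTER_LINEAR)
    cv2.imwrite(f'pics/{name}.png',cv2.cvtColor(o,cv2.COLOR_RGB2BGR));return o
E
python3 - <<'E'
from h import *
s=st();im=save("wrist","w1")
print(s["clock"],s["ee_pos"],s["tcp_rot"],s["joint_pos"],s["ft_force"])
for t in THINGS:
    print(t,[(np.round(d["position"],4).tolist(),round(d["conf"],2)) for d in arm.place_of("wrist",t)[:3]])
np.savez("w1.npz",im=im,p=s["ee_pos"],q=s["tcp_rot"])
E
```

```text
0.9 [0.28729816 0.58307996 0.40465955] [2.26907300e-01 9.73916360e-01 1.08366546e-05 4.68677635e-06] [ 9.38881117e-01  2.45102879e-01  1.55778859e+00 -1.25829246e-07
  1.33867757e+00 -1.74113236e-01] [-0.83911884  0.40596807  0.03320362]
cutter []
spacer []
collet []
sample []
cutter_stand []
spacer_stand []
collet_pot []
sample_cradle []validation failed for argument at $[0]...
validation failed for argument at $[0]...
validation failed for argument at $[0]...
```

```bash
python3 -m handwheel '[{"x":0,"y":0,"z":0,"ax":0,"ay":0,"az":-0.153,"claw":1},{"x":0,"y":0,"z":0,"ax":0,"ay":0,"az":-0.153,"claw":1},{"x":0,"y":0,"z":0,"ax":0,"ay":0,"az":-0.152,"claw":1},{"x":-27,"y":-54,"z":0,"ax":0,"ay":0,"az":0,"claw":1},{"x":-27,"y":-54,"z":0,"ax":0,"ay":0,"az":0,"claw":1}]'; python3 -m handwheel '[{"x":-27,"y":-54,"z":0,"ax":0,"ay":0,"az":0}]'; python3 -m handwheel '[{"x":-27,"y":-54,"claw":1}]'
```

```text
clock: 1.98
ee_pos: [0.3415, 0.4741, 0.4046]
tcp_rot: [-0.001, 1.0, 0.0, 0.0]
ft_force: [0.4, -0.5, 0.9]
width: 0.094
grip_force: 0.0validation failed for argument at $[0]...
validation failed for argument at $[0]...
```

```bash
python3 -m handwheel '[{"x":-27.0,"y":-54.0,"z":0.0,"ax":0.0,"ay":0.0,"az":0.0,"claw":1.0}]'
```

```text
clock: 2.1
ee_pos: [0.3688, 0.4196, 0.4048]
tcp_rot: [-0.0, 1.0, 0.0, 0.0]
ft_force: [0.5, -0.3, -0.0]
width: 0.0937
grip_force: 0.0
```

```bash
python3 -m handwheel '[{"x":-26,"y":-54,"z":0,"ax":0,"ay":0,"az":0,"claw":1},{"x":-26,"y":-54,"z":0,"ax":0,"ay":0,"az":0,"claw":1},{"x":-26,"y":-54,"z":0,"ax":0,"ay":0,"az":0,"claw":1},{"x":-26,"y":-54,"z":0,"ax":0,"ay":0,"az":0,"claw":1},{"x":-26,"y":-54,"z":0,"ax":0,"ay":0,"az":0,"claw":1}]'; python3 -m handwheel '[{"x":0,"y":0,"z":0,"ax":0,"ay":0,"az":0,"claw":1}]'
cat > look.py <<'E'
import sys
from h import *
n=sys.argv[1]; s=st();im=save("wrist",n)
print(s["clock"],np.round(s["ee_pos"],4),np.round(s["tcp_rot"],4),np.round(s["joint_pos"],3),np.round(s["ft_force"],2))
for t in sys.argv[2:] or THINGS:
    print(t,[(np.round(d["position"],4).tolist(),round(d["conf"],2)) for d in arm.place_of("wrist",t)[:3]])
np.savez(n+".npz",im=im,p=s["ee_pos"],q=s["tcp_rot"])
E
python3 look.py w1
```

```text
clock: 2.72
ee_pos: [0.4989, 0.1493, 0.405]
tcp_rot: [-0.0, 1.0, 0.0, 0.0]
ft_force: [0.7, 1.2, -0.0]
width: 0.0939
grip_force: 0.0
clock: 2.85
ee_pos: [0.4996, 0.1481, 0.4049]
tcp_rot: [0.003, 1.0, -0.0, 0.0]
ft_force: [0.1, 1.2, 0.8]
width: 0.0937
grip_force: 0.0
2.85 [0.4996 0.1481 0.4049] [ 2.8e-03  1.0e+00 -1.0e-04  3.0e-04] [ 0.071 -0.06   1.884 -0.     1.317 -1.495] [0.09 1.22 0.8 ]
cutter [([0.5412, 0.0715, 0.002], 0.66)]
spacer [([0.4323, 0.1771, 0.0002], 0.86)]
collet []
sample [([0.5738, -0.1119, -0.0044], 0.86)]
cutter_stand []
spacer_stand []
collet_pot [([0.433, -0.0201, 0.0034], 0.59), ([0.5542, 0.2912, -0.0013], 0.29)]
sample_cradle [([0.5539, 0.2911, -0.0024], 0.97)]
```

View pics/w1.png

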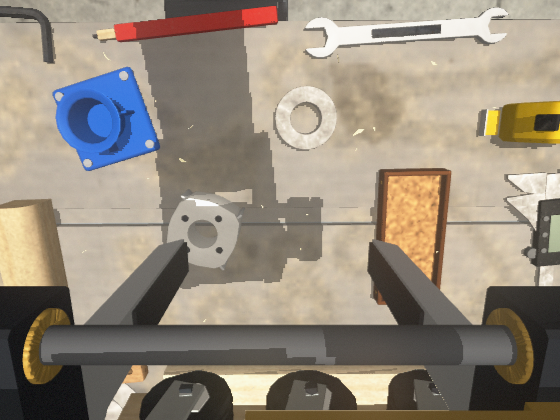

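Wrist view: cutter bore (203,232), spacer (305,118), pot (92,118), cradle (413,237), sample partly at left. Now a second view of the other half.

```bash
python3 -m handwheel '[{"x":6,"y":-60,"z":0,"ax":0,"ay":0,"az":0,"claw":1},{"x":6,"y":-60,"z":0,"ax":0,"ay":0,"az":0,"claw":1},{"x":6,"y":-60,"z":0,"ax":0,"ay":0,"az":0,"claw":1},{"x":6,"y":-60,"z":0,"ax":0,"ay":0,"az":0,"claw":1},{"x":6,"y":-60,"z":0,"ax":0,"ay":0,"az":0,"claw":1}]'; python3 -m handwheel '[{"x":0,"y":-50,"z":0,"ax":0,"ay":0,"az":0,"claw":1},{"x":0,"y":0,"z":0,"ax":0,"ay":0,"az":0,"claw":1}]'
python3 look.py w2
python3 - <<'E'
from h import *
def ld(n):
    d=np.load(n+".npz");return d["im"],dict(ee_pos=d["p"],tcp_rot=d["q"])
a,sa=ld("w1");b,sb=ld("w2")
def r(im,s,c,z): return cv2.resize(rect(im,"wrist",z,s,"tmp",0.0005,(c[0]-.07,c[0]+.07,c[1]-.07,c[1]+.07)),(198,198),interpolation=cv2.INTER_AREA)
P=[r(a,sa,(.542,.072),.036),r(a,sa,(.432,.175),.02),r(a,sa,(.555,.29),.02),r(a,sa,(.433,-.02),.043),
 r(b,sb,(.574,-.113),.04),r(b,sb,(.601,-.2845),.048),r(b,sb,(.447,-.184),.02),r(b,sb,(.46,-.349),.042)]
o=np.vstack([np.hstack(P[:4]),np.hstack(P[4:])]); cv2.imwrite("pics/comp.png",cv2.cvtColor(o,cv2.COLOR_RGB2BGR));print(o.shape)
E
```

```text
clock: 3.92
ee_pos: [0.468, -0.1502, 0.405]
tcp_rot: [-0.001, 1.0, -0.0, 0.0]
ft_force: [0.9, 0.1, 0.3]
width: 0.0942
grip_force: 0.0
clock: 4.18
ee_pos: [0.4683, -0.2011, 0.4047]
tcp_rot: [0.002, 1.0, -0.0, 0.0]
ft_force: [0.1, -0.1, 0.4]
width: 0.0937
grip_force: 0.0
4.175 [ 0.4683 -0.2011  0.4047] [ 1.9e-03  1.0e+00 -1.0e-04  0.0e+00] [-0.628 -0.089  1.912 -0.     1.318 -2.195] [ 0.12 -0.13  0.37]
cutter [([0.5417, 0.0725, 0.0025], 0.87)]
spacer []
collet [([0.6032, -0.2843, -0.0014], 0.78)]
sample [([0.574, -0.112, -0.0024], 0.74)]
cutter_stand [([0.4475, -0.1821, 0.0014], 0.94)]
spacer_stand [([0.4676, -0.3492, 0.0003], 0.87)]
collet_pot [([0.4318, -0.0216, 0.002], 0.67)]
sample_cradle []
(396, 792, 3)
```

View pics/comp.png

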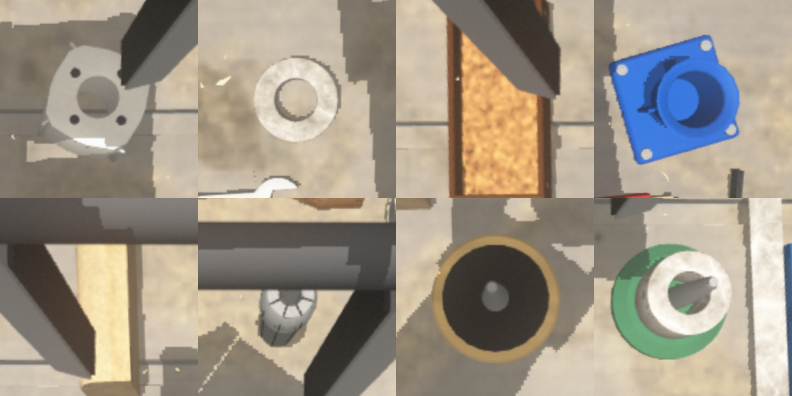

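Composite (0.707 mm/px) shows the cutter, spacer, cradle and pot on top, with the sample, collet, cutter stand and spacer stand below. Cutter bore is at tile (98,97), cutter stand disc at (101,101) and stored ring at (96,95). The positions agree with the networks. Collet first, viewed from closer in.

```bash
python3 -m handwheel '[{"x":-41,"y":-21,"z":19,"ax":0,"ay":0,"az":0,"claw":1},{"x":-41,"y":-21,"z":19,"ax":0,"ay":0,"az":0,"claw":1},{"x":-41,"y":-21,"z":19,"ax":0,"ay":0,"az":0,"claw":1},{"x":-41,"y":-21,"z":19,"ax":0,"ay":0,"az":0,"claw":1},{"x":0,"y":0,"z":0,"ax":0,"ay":0,"az":0,"claw":1}]' 
python3 look.py w3 collet sample spacer_stand
```

```text
clock: 5.25
ee_pos: [0.6336, -0.2831, 0.3244]
tcp_rot: [-0.0, 1.0, 0.002, -0.002]
ft_force: [0.4, 0.4, -0.8]
width: 0.094
grip_force: 0.0
5.25 [ 0.6336 -0.2831  0.3244] [-3.0e-04  1.0e+00  1.5e-03 -2.3e-03] [-0.583  0.419  1.491 -0.     1.237 -2.155] [ 0.38  0.44 -0.82]
collet [([0.6034, -0.2847, 0.0002], 0.83)]
sample [([0.5743, -0.1117, -0.0037], 0.63)]
spacer_stand []
```

View pics/w3.png

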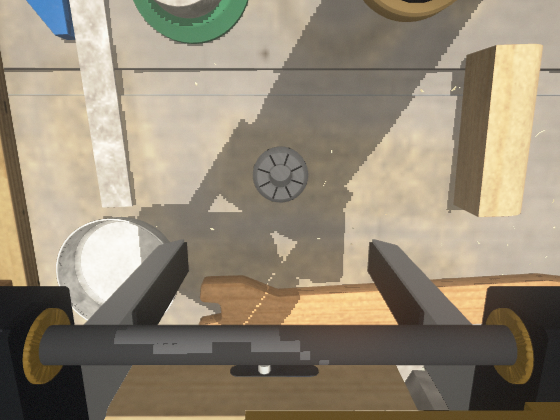

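Collet head circle is at (280,174). The sample's top face has corners near (541,45) and (520,215).

```bash
cat >> h.py <<'E'
def ld(n):
    d=np.load(n+".npz");return d["im"],dict(ee_pos=d["p"],tcp_rot=d["q"])
E
python3 - <<'E'
from h import *
a,s=ld("w3")
print("collet",px2w("wrist",(280,174),.043,s))
g=cv2.cvtColor(a,cv2.COLOR_RGB2GRAY)
print(cv2.HoughCircles(g[130:220,230:330],cv2.HOUGH_GRADIENT,1,50,param1=100,param2=15,minRadius=22,maxRadius=32))
print("sample right edge",px2w("wrist",[(541,45),(520,215)],.04,s))
E
```

```text
collet [[ 0.60261649 -0.28007076  0.043     ]]
[[[49.5 44.5 27.9]]]
sample right edge [[ 0.51554331 -0.10474941  0.04      ]
 [ 0.63385445 -0.09988702  0.04      ]]
```

```bash
python3 -m handwheel '[{"x":15,"y":1,"z":30,"ax":0,"ay":0,"az":0,"claw":1},{"x":16,"y":1,"z":30,"ax":0,"ay":0,"az":0,"claw":1},{"x":0,"y":0,"z":36,"ax":0,"ay":0,"az":0,"claw":1},{"x":0,"y":0,"z":0,"ax":0,"ay":0,"az":0,"claw":0.2},{"x":0,"y":0,"z":0,"ax":0,"ay":0,"az":0,"claw":0.2}]' 25;python3 -m handwheel '[{"x":0,"y":0,"z":0,"ax":0,"ay":0,"az":0,"claw":0.2},{"x":0,"y":0,"z":0,"ax":0,"ay":0,"az":0,"claw":0.2},{"x":0,"y":0,"z":0,"ax":0,"ay":0,"az":0,"claw":0.2},{"x":0,"y":0,"z":0,"ax":0,"ay":0,"az":0,"claw":0.2}]'
```

```text
clock: 6.08
ee_pos: [0.6019, -0.281, 0.2352]
tcp_rot: [-0.0, 1.0, -0.001, 0.001]
ft_force: [-0.6, 1.4, 1.8]
width: 0.0774
grip_force: 0.0
clock: 6.58
ee_pos: [0.6015, -0.2808, 0.2328]
tcp_rot: [-0.0, 1.0, 0.0, 0.0]
ft_force: [-0.2, 0.4, 1.2]
width: 0.0393
grip_force: 25.0
```

```bash
python3 -m handwheel '[{"x":0,"y":0,"z":-50,"ax":0,"ay":0,"az":0,"claw":0.2},{"x":0,"y":0,"z":-50,"ax":0,"ay":0,"az":0,"claw":0.2},{"x":24,"y":52,"z":0,"ax":0,"ay":0,"az":0,"claw":0.2},{"x":24,"y":52,"z":0,"ax":0,"ay":0,"az":0,"claw":0.2},{"x":24,"y":52,"z":0,"ax":0,"ay":0,"az":0,"claw":0.2}]';python3 -m handwheel '[{"x":24,"y":52,"z":0,"ax":0,"ay":0,"az":0,"claw":0.2},{"x":24,"y":51,"z":0,"ax":0,"ay":0,"az":0,"claw":0.2},{"x":0,"y":0,"z":0,"ax":0,"ay":0,"az":0,"claw":0.2},{"x":0,"y":0,"z":0,"ax":0,"ay":0,"az":0,"claw":0.2}]'
python3 look.py w4 collet collet_pot cutter
```

```text
clock: 7.2
ee_pos: [0.5282, -0.1234, 0.332]
tcp_rot: [0.0, 1.0, 0.0, -0.0]
ft_force: [0.5, 0.9, -2.8]
width: 0.0393
grip_force: 25.0
clock: 7.7
ee_pos: [0.4815, -0.0219, 0.3326]
tcp_rot: [-0.0, 1.0, -0.0, 0.0]
ft_force: [0.3, 0.0, -2.8]
width: 0.0388
grip_force: 25.0
7.7 [ 0.4815 -0.0219  0.3326] [-3.e-04  1.e+00 -2.e-04  1.e-04] [-0.281 -0.075  2.039 -0.     1.178 -1.853] [ 0.31  0.01 -2.8 ]
collet [([0.4824, -0.0264, 0.0975], 0.67)]
collet_pot [([0.4341, -0.025, 0.0028], 0.77)]
cutter [([0.5429, 0.0708, 0.0032], 0.77)]
```

View pics/w4.png

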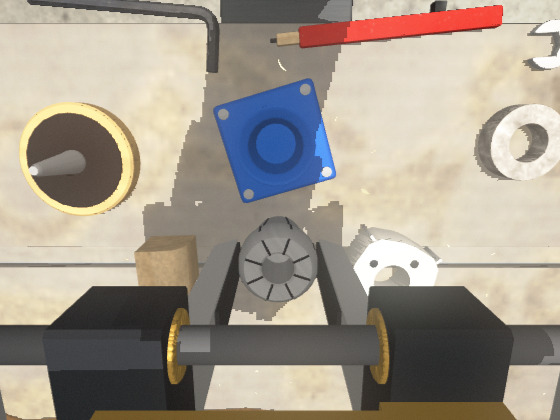

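Pot screws are at (222,113), (306,89), (327,172) and (249,194), and the socket floor is at (277,145). The collet sits straight in the fingers at (278,268).

```bash
python3 - <<'E'
from h import *
a,s=ld("w4")
print("pot floor",px2w("wrist",(277,145),.012,s))
q=px2w("wrist",[(222,113),(306,89),(327,172),(249,194)],.009,s);print(q,q.mean(0))
b=a.astype(int);m=((b[...,2]-b[...,0]>60)).astype(np.uint8)
c=max(cv2.findContours(m,0,2)[0],key=cv2.contourArea);print(cv2.minAreaRect(c))
print("collet tip mid",px2w("wrist",(278,268),.142,s))
print("pin base",px2w("wrist",(70,163),.02,s),"disc",px2w("wrist",(77,158),.02,s))
E
```

```text
pot floor [[ 0.43414877 -0.02205516  0.012     ]]
[[ 0.4090683  -0.06621198  0.009     ]
 [ 0.39062395  0.0008108   0.009     ]
 [ 0.45657555  0.01967112  0.009     ]
 [ 0.47540652 -0.04572722  0.009     ]] [ 0.43291858 -0.02286432  0.009     ]
((276.0917663574219, 140.97247314453125), (102.6789779663086, 102.87054443359375), 73.3007583618164)
collet tip mid [[ 0.48523357 -0.02129816  0.142     ]]
pin base [[ 0.44798335 -0.18744061  0.02      ]] disc [[ 0.44399252 -0.18131916  0.02      ]]
```

```bash
python3 -m handwheel '[{"x":25,"y":-1,"z":10,"ax":0,"ay":0,"az":0,"claw":0.2},{"x":24,"y":0,"z":10,"ax":0,"ay":0,"az":0,"claw":0.2},{"x":0,"y":0,"z":25,"ax":0,"ay":0,"az":0,"claw":0.2},{"x":0,"y":0,"z":25,"ax":0,"ay":0,"az":0,"claw":0.2},{"x":0,"y":0,"z":5,"ax":0,"ay":0,"az":0,"claw":0.2}]';python3 -m handwheel '[{"x":0,"y":0,"z":3,"ax":0,"ay":0,"az":0,"claw":0.2},{"x":0,"y":0,"z":3,"ax":0,"ay":0,"az":0,"claw":0.2},{"x":0,"y":0,"z":3,"ax":0,"ay":0,"az":0,"claw":0.2},{"x":0,"y":0,"z":2,"ax":0,"ay":0,"az":0,"claw":0.2}]'
```

```text
clock: 8.52
ee_pos: [0.432, -0.0233, 0.2562]
tcp_rot: [0.0, 1.0, 0.001, -0.002]
ft_force: [1.2, -0.1, -2.6]
width: 0.0389
grip_force: 25.0
clock: 9.02
ee_pos: [0.4325, -0.0229, 0.2468]
tcp_rot: [-0.0, 1.0, -0.0, 0.0]
ft_force: [0.5, 0.2, -2.2]
width: 0.0394
grip_force: 25.0
```

```bash
python3 -m handwheel '[{"x":0,"y":0,"z":1.5,"ax":0,"ay":0,"az":0,"claw":0.2},{"x":0,"y":0,"z":0,"ax":0,"ay":0,"az":0,"claw":0.7},{"x":0,"y":0,"z":0,"ax":0,"ay":0,"az":0,"claw":0.7},{"x":0,"y":0,"z":0,"ax":0,"ay":0,"az":0,"claw":1},{"x":0,"y":0,"z":0,"ax":0,"ay":0,"az":0,"claw":1}]';python3 -m handwheel '[{"x":-8,"y":10,"z":-50,"ax":0,"ay":0,"az":0,"claw":1},{"x":-8,"y":10,"z":-50,"ax":0,"ay":0,"az":0,"claw":1},{"x":-50,"y":30,"z":0,"ax":0,"ay":0,"az":0,"claw":1},{"x":-50,"y":37,"z":0,"ax":0,"ay":0,"az":0,"claw":1},{"x":0,"y":0,"z":0,"ax":0,"ay":0,"az":0,"claw":1}]'
python3 look.py w5 collet collet_pot cutter
```

```text
clock: 9.65
ee_pos: [0.4325, -0.0229, 0.2453]
tcp_rot: [-0.0, 1.0, -0.0, 0.0]
ft_force: [0.5, -1.2, -0.1]
width: 0.0758
grip_force: 0.0
clock: 10.28
ee_pos: [0.5503, 0.0658, 0.3444]
tcp_rot: [-0.002, 1.0, 0.0, -0.0]
ft_force: [-1.0, -0.5, 0.1]
width: 0.0938
grip_force: 0.0
10.275 [0.5503 0.0658 0.3444] [-1.7e-03  1.0e+00  1.0e-04 -4.0e-04] [-0.086  0.086  1.853  0.     1.203 -1.66 ] [-1.03 -0.52  0.07]
collet [([0.4342, -0.026, 0.0109], 0.58)]
collet_pot [([0.4347, -0.0212, 0.0021], 0.75)]
cutter [([0.5428, 0.0703, 0.0016], 0.82)]
```

View pics/w5.png

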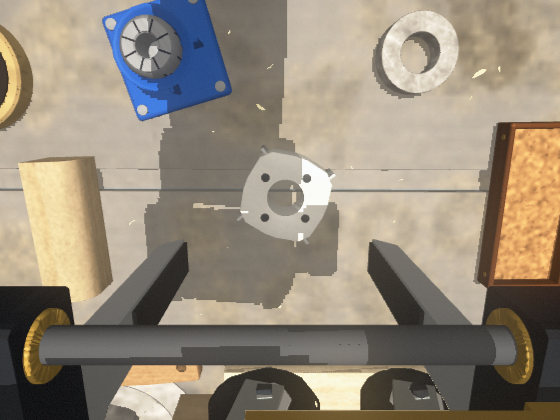

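Collet stands upright in the pot (148,45). Cutter bore is at (285,199), and the body is rotated, with corners near (265,150), (332,177), (303,240) and (240,217).

```bash
python3 - <<'E'
from h import *
a,s=ld("w5")
print(px2w("wrist",(285,199),.036,s), px2w("wrist",[(265,178),(307,178),(264,217),(306,218)],.036,s).mean(0))
o=rect(a,"wrist",.036,s,"t",0.0002,(.493,.593,.0195,.1195))
g=cv2.cvtColor(o,cv2.COLOR_RGB2GRAY)
cv2.imwrite("pics/cut.png",cv2.cvtColor(o,cv2.COLOR_RGB2BGR))
E
```

```text
[[0.5448216  0.07237803 0.036     ]] [0.54400673 0.07277231 0.036     ]
```

View pics/cut.png

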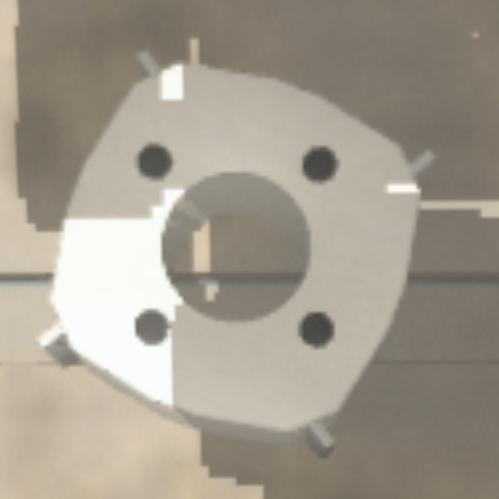

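```bash
python3 -m handwheel '[{"x":7,"y":6,"z":30,"ax":0,"ay":0,"az":0,"claw":1},{"x":0,"y":0,"z":30,"ax":0,"ay":0,"az":0.18,"claw":1},{"x":0,"y":0,"z":30,"ax":0,"ay":0,"az":0.18,"claw":1},{"x":0,"y":0,"z":30,"ax":0,"ay":0,"az":0,"claw":1},{"x":0,"y":0,"z":20,"ax":0,"ay":0,"az":0,"claw":1}]' 40;python3 -m handwheel '[{"x":0,"y":0,"z":0,"ax":0,"ay":0,"az":0,"claw":1},{"x":0,"y":0,"z":0,"ax":0,"ay":0,"az":0,"claw":0.6},{"x":0,"y":0,"z":0,"ax":0,"ay":0,"az":0,"claw":0.6},{"x":0,"y":0,"z":0,"ax":0,"ay":0,"az":0,"claw":0.6},{"x":0,"y":0,"z":0,"ax":0,"ay":0,"az":0,"claw":0.6}]';python3 -m handwheel '[{"x":0,"y":0,"z":-2,"ax":0,"ay":0,"az":0,"claw":0.6},{"x":0,"y":0,"z":-4,"ax":0,"ay":0,"az":0,"claw":0.6},{"x":0,"y":0,"z":-4,"ax":0,"ay":0,"az":0,"claw":0.6}]'
```

```text
clock: 11.1
ee_pos: [0.5402, 0.0692, 0.2043]
tcp_rot: [0.18, 0.984, -0.0, -0.0]
ft_force: [-0.5, 0.8, 0.5]
width: 0.0938
grip_force: 0.0
clock: 11.72
ee_pos: [0.5421, 0.0704, 0.2064]
tcp_rot: [0.179, 0.984, 0.001, 0.001]
ft_force: [1.1, 3.3, 5.9]
width: 0.0691
grip_force: 40.0
clock: 12.1
ee_pos: [0.5405, 0.0701, 0.2141]
tcp_rot: [0.179, 0.984, -0.0, -0.001]
ft_force: [-0.5, 0.5, -6.6]
width: 0.0693
grip_force: 40.0
```

```bash
python3 -m handwheel '[{"x":0,"y":0,"z":-43,"ax":0,"ay":0,"az":0,"claw":0.6},{"x":0,"y":0,"z":-43,"ax":0,"ay":0,"az":0,"claw":0.6},{"x":0,"y":-35,"z":0,"ax":0,"ay":0,"az":0,"claw":0.6},{"x":0,"y":-45,"z":0,"ax":0,"ay":0,"az":0,"claw":0.6},{"x":0,"y":-50,"z":0,"ax":0,"ay":0,"az":0,"claw":0.6}]';python3 -m handwheel '[{"x":0,"y":-50,"z":0,"ax":0,"ay":0,"az":0,"claw":0.6},{"x":0,"y":-50,"z":0,"ax":0,"ay":0,"az":0,"claw":0.6},{"x":0,"y":-41,"z":0,"ax":0,"ay":0,"az":0,"claw":0.6},{"x":0,"y":0,"z":0,"ax":0,"ay":0,"az":0,"claw":0.6},{"x":0,"y":0,"z":0,"ax":0,"ay":0,"az":0,"claw":0.6}]'
python3 look.py w6 cutter cutter_stand; python3 - <<'E'
from h import *
save("scene","s6")
for t in("cutter","cutter_stand"): print([np.round(d["position"],4).tolist() for d in arm.place_of("scene",t)])
E
```

```text
clock: 12.72
ee_pos: [0.4946, -0.0523, 0.3008]
tcp_rot: [0.178, 0.984, -0.0, -0.0]
ft_force: [-0.1, -0.5, -6.7]
width: 0.069
grip_force: 40.0
clock: 13.35
ee_pos: [0.4457, -0.1831, 0.3007]
tcp_rot: [0.179, 0.984, 0.0, -0.001]
ft_force: [-0.1, 1.1, -6.2]
width: 0.0692
grip_force: 40.0
13.35 [ 0.4457 -0.1831  0.3007] [ 1.791e-01  9.838e-01  4.000e-04 -6.000e-04] [-0.626 -0.028  2.058  0.     1.113 -1.837] [-0.14  1.1  -6.23]
cutter [([0.4412, -0.1824, 0.0952], 0.69)]
cutter_stand []
[[0.4474, -0.1826, 0.0967]]
[[0.4455, -0.1853, -0.0028], [0.4483, -0.1823, 0.0984]]
```

View pics/w6.png

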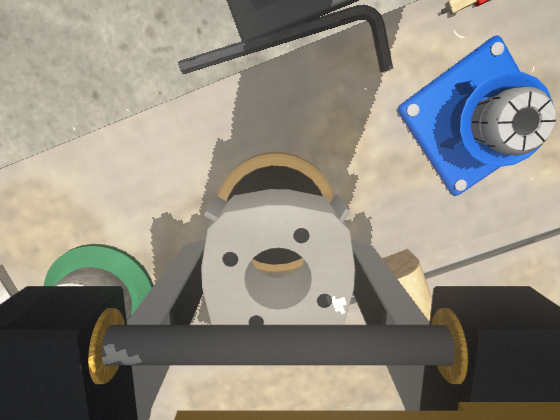

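Cutter hangs level at (278,277), and the stand's disc shows behind it over columns 217–333 with its edge at row 153. I'll check the tool-x alignment from that edge.

```bash
python3 - <<'E'
from h import *
a,s=ld("w6")
e=px2w("wrist",[(275,153),(217,195),(333,195)],.018,s)
M=R.from_quat(s["tcp_rot"]).as_matrix()
print((e-s["ee_pos"])@M, "bore", (px2w("wrist",(278,277),.13,s)-s["ee_pos"])@M)
E
```

```text
[[ 0.04480314 -0.00117925  0.28276725]
 [ 0.01418032 -0.04373791  0.28270425]
 [ 0.01423571  0.04133554  0.2827548 ]] bore [[0.0007267  0.00087124 0.17071403]]
```

```bash
python3 -m handwheel '[{"x":-1.5,"y":-1.5,"z":5,"ax":0,"ay":0,"az":0,"claw":0.6},{"x":0,"y":0,"z":15,"ax":0,"ay":0,"az":0,"claw":0.6},{"x":0,"y":0,"z":15,"ax":0,"ay":0,"az":0,"claw":0.6},{"x":0,"y":0,"z":15,"ax":0,"ay":0,"az":0,"claw":0.6},{"x":0,"y":0,"z":10,"ax":0,"ay":0,"az":0,"claw":0.6}]';python3 -m handwheel '[{"x":0,"y":0,"z":5,"ax":0,"ay":0,"az":0,"claw":0.6},{"x":0,"y":0,"z":3,"ax":0,"ay":0,"az":0,"claw":0.6},{"x":0,"y":0,"z":2,"ax":0,"ay":0,"az":0,"claw":0.6},{"x":0,"y":0,"z":1.5,"ax":0,"ay":0,"az":0,"claw":0.6},{"x":0,"y":0,"z":0,"ax":0,"ay":0,"az":0,"claw":0.6}]'
```

```text
clock: 14.28
ee_pos: [0.4465, -0.1852, 0.2396]
tcp_rot: [0.179, 0.984, 0.0, -0.001]
ft_force: [-0.4, -0.4, -6.1]
width: 0.0689
grip_force: 40.0
clock: 14.9
ee_pos: [0.4469, -0.1855, 0.2298]
tcp_rot: [0.179, 0.984, -0.0, 0.0]
ft_force: [-0.4, -0.7, -7.2]
width: 0.0688
grip_force: 40.0
```

```bash
python3 -m handwheel '[{"x":0,"y":0,"z":1,"ax":0,"ay":0,"az":0,"claw":0.6},{"x":0,"y":0,"z":1,"ax":0,"ay":0,"az":0,"claw":0.6},{"x":0,"y":0,"z":0,"ax":0,"ay":0,"az":0,"claw":0.6}]';python3 -m handwheel '[{"x":0,"y":0,"z":1,"ax":0,"ay":0,"az":0,"claw":0.6},{"x":0,"y":0,"z":0,"ax":0,"ay":0,"az":0,"claw":0.6}]'
```

```text
clock: 15.28
ee_pos: [0.4468, -0.1854, 0.2276]
tcp_rot: [0.179, 0.984, 0.0, -0.0]
ft_force: [0.9, -0.2, -7.7]
width: 0.0688
grip_force: 40.0
clock: 15.52
ee_pos: [0.4468, -0.1854, 0.2266]
tcp_rot: [0.179, 0.984, 0.0, -0.0]
ft_force: [-1.0, 0.2, -7.2]
width: 0.0689
grip_force: 40.0
```

```bash
python3 -m handwheel '[{"x":0,"y":0,"z":1,"ax":0,"ay":0,"az":0,"claw":0.6},{"x":0,"y":0,"z":0,"ax":0,"ay":0,"az":0,"claw":0.6}]';python3 -m handwheel '[{"x":0,"y":0,"z":1,"ax":0,"ay":0,"az":0,"claw":0.6},{"x":0,"y":0,"z":0,"ax":0,"ay":0,"az":0,"claw":0.6}]'
```

```text
clock: 15.78
ee_pos: [0.447, -0.1855, 0.2264]
tcp_rot: [0.179, 0.984, 0.0, -0.0]
ft_force: [-5.0, 2.8, 4.4]
width: 0.069
grip_force: 40.0
clock: 16.02
ee_pos: [0.4472, -0.1856, 0.2264]
tcp_rot: [0.179, 0.984, 0.0, -0.001]
ft_force: [-8.7, 4.5, 12.9]
width: 0.0687
grip_force: 40.0
```

Contact came exactly at the seated height. Backing off 1 mm and releasing, then to the sample.

```bash
python3 -m handwheel '[{"x":0,"y":0,"z":-1.5,"ax":0,"ay":0,"az":0,"claw":0.6},{"x":0,"y":0,"z":0,"ax":0,"ay":0,"az":0,"claw":0.85},{"x":0,"y":0,"z":0,"ax":0,"ay":0,"az":0,"claw":1},{"x":0,"y":0,"z":0,"ax":0,"ay":0,"az":0,"claw":1}]';python3 -m handwheel '[{"x":0,"y":0,"z":-40,"ax":0,"ay":0,"az":0,"claw":1},{"x":0,"y":0,"z":-50,"ax":0,"ay":0,"az":-0.18,"claw":1},{"x":0,"y":0,"z":-43,"ax":0,"ay":0,"az":-0.18,"claw":1},{"x":-51,"y":22,"z":0,"ax":0,"ay":0,"az":0,"claw":1},{"x":-51,"y":22,"z":0,"ax":0,"ay":0,"az":0,"claw":1}]';python3 -m handwheel '[{"x":-51,"y":22,"z":0,"ax":0,"ay":0,"az":0,"claw":1},{"x":0,"y":0,"z":0,"ax":0,"ay":0,"az":0,"claw":1},{"x":0,"y":0,"z":0,"ax":0,"ay":0,"az":0,"claw":1}]'
python3 look.py w7 sample cutter cutter_stand
python3 - <<'E'
from h import *
save("scene","s7")
for t in("cutter","cutter_stand"): print([np.round(d["position"],4).tolist() for d in arm.place_of("scene",t)])
E
```

```text
clock: 16.52
ee_pos: [0.4472, -0.1857, 0.2265]
tcp_rot: [0.179, 0.984, -0.0, 0.001]
ft_force: [0.3, -0.7, -0.8]
width: 0.093
grip_force: 0.0
clock: 17.15
ee_pos: [0.5501, -0.1412, 0.3609]
tcp_rot: [0.001, 1.0, -0.001, 0.002]
ft_force: [1.3, -1.0, 0.1]
width: 0.0942
grip_force: 0.0
clock: 17.52
ee_pos: [0.5996, -0.1194, 0.3588]
tcp_rot: [-0.0, 1.0, 0.0, -0.0]
ft_force: [0.2, -0.6, 0.7]
width: 0.0938
grip_force: 0.0
17.525 [ 0.5996 -0.1194  0.3588] [-2.e-04  1.e+00  0.e+00 -4.e-04] [-0.382  0.2    1.697 -0.     1.245 -1.953] [ 0.23 -0.64  0.7 ]
sample [([0.5739, -0.1137, -0.0029], 0.95)]
cutter [([0.4472, -0.1861, 0.0239], 0.75)]
cutter_stand [([0.4472, -0.1853, 0.0006], 0.57)]
[[0.4462, -0.1879, 0.0231]]
[[0.4453, -0.186, 0.0006]]
```

View pics/w7.png

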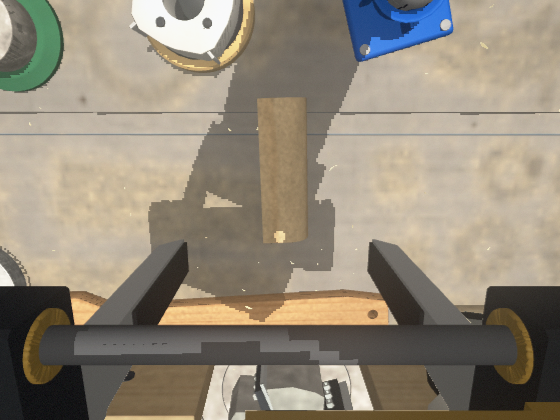

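Cutter lies flat on its stand. Sample's top face has corners (258,98), (304,98), (306,241), (264,243).

```bash
python3 - <<'E'
from h import *
a,s=ld("w7")
o=rect(a,"wrist",.04,s,"smp",0.00025,(.51,.64,-.165,-.065))
e=px2w("wrist",[(258,98),(304,98),(306,241),(264,243)],.04,s);print(e,e.mean(0))
E
```

```text
[[ 0.51555437 -0.13432755  0.04      ]
 [ 0.51550544 -0.09834193  0.04      ]
 [ 0.63349076 -0.09439389  0.04      ]
 [ 0.63535038 -0.13056373  0.04      ]] [ 0.57497524 -0.11440678  0.04      ]
```

View pics/smp.png

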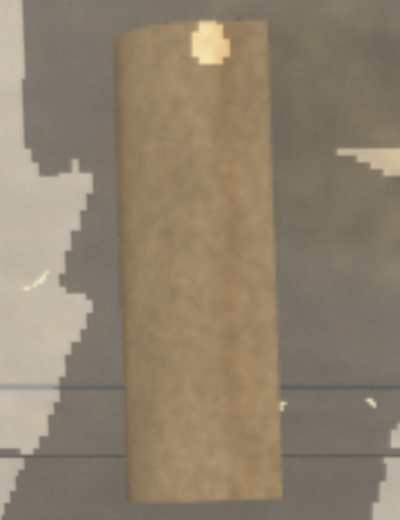

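```bash
python3 -m handwheel '[{"x":24.5,"y":5,"z":30,"ax":0,"ay":0,"az":0,"claw":1},{"x":0,"y":0,"z":40,"ax":0,"ay":0,"az":-0.03,"claw":1},{"x":0,"y":0,"z":40,"ax":0,"ay":0,"az":0,"claw":1},{"x":0,"y":0,"z":35,"ax":0,"ay":0,"az":0,"claw":1},{"x":0,"y":0,"z":0,"ax":0,"ay":0,"az":0,"claw":0.2}]' 30;python3 -m handwheel '[{"x":0,"y":0,"z":0,"ax":0,"ay":0,"az":0,"claw":0.2},{"x":0,"y":0,"z":0,"ax":0,"ay":0,"az":0,"claw":0.2},{"x":0,"y":0,"z":0,"ax":0,"ay":0,"az":0,"claw":0.2},{"x":0,"y":0,"z":0,"ax":0,"ay":0,"az":0,"claw":0.2},{"x":0,"y":0,"z":0,"ax":0,"ay":0,"az":0,"claw":0.2}]'
```

```text
clock: 18.5
ee_pos: [0.5739, -0.1141, 0.2115]
tcp_rot: [-0.015, 1.0, 0.001, -0.003]
ft_force: [0.3, -0.8, 0.8]
width: 0.0874
grip_force: 0.0
clock: 19.12
ee_pos: [0.5754, -0.1144, 0.2145]
tcp_rot: [-0.015, 1.0, -0.0, 0.0]
ft_force: [-0.2, 0.0, 1.1]
width: 0.0397
grip_force: 30.0
```

```bash
python3 -m handwheel '[{"x":0,"y":0,"z":-50,"ax":0,"ay":0,"az":0,"claw":0.2},{"x":0,"y":0,"z":-50,"ax":0,"ay":0,"az":0,"claw":0.2},{"x":0,"y":30,"z":-45,"ax":0,"ay":0,"az":0,"claw":0.2},{"x":0,"y":58,"z":0,"ax":0,"ay":0,"az":0,"claw":0.2},{"x":0,"y":58,"z":0,"ax":0,"ay":0,"az":0,"claw":0.2}]';python3 -m handwheel '[{"x":0,"y":58,"z":0,"ax":0,"ay":0,"az":0,"claw":0.2},{"x":0,"y":58,"z":0,"ax":0,"ay":0,"az":0,"claw":0.2},{"x":0,"y":0,"z":0,"ax":0,"ay":0,"az":0,"claw":0.2},{"x":0,"y":0,"z":0,"ax":0,"ay":0,"az":0,"claw":0.2}]'
python3 look.py w8 sample_cradle sample spacer
python3 - <<'E'
from h import *
a,s=ld("w8")
rect(a,"wrist",.02,s,"cra",0.0004,(.46,.65,.21,.37))
E
```

```text
clock: 19.75
ee_pos: [0.5707, 0.0327, 0.36]
tcp_rot: [-0.014, 1.0, -0.0, 0.001]
ft_force: [1.5, 0.3, -1.5]
width: 0.0401
grip_force: 30.0
clock: 20.25
ee_pos: [0.5673, 0.1472, 0.3588]
tcp_rot: [-0.015, 1.0, -0.0, -0.0]
ft_force: [1.3, -0.1, -1.2]
width: 0.04
grip_force: 30.0
20.25 [0.5673 0.1472 0.3588] [-1.520e-02  9.999e-01 -2.000e-04 -3.000e-04] [ 0.061  0.143  1.763 -0.     1.237 -1.541] [ 1.34 -0.14 -1.16]
sample_cradle [([0.552, 0.29, -0.0011], 0.96)]
sample [([0.5647, 0.1484, 0.142], 0.93)]
spacer [([0.4356, 0.1772, 0.0006], 0.7)]
```

View pics/cra.png

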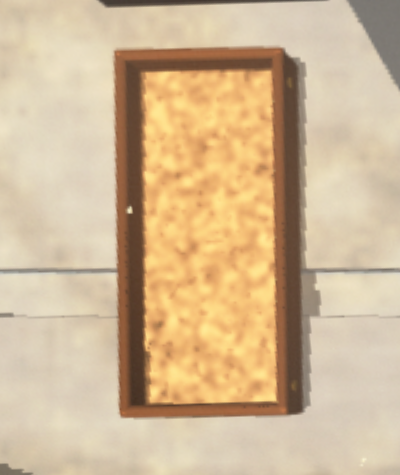

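```bash
python3 -m handwheel '[{"x":2,"y":47,"z":0,"ax":0,"ay":0,"az":0.018,"claw":0.2},{"x":2,"y":47,"z":0,"ax":0,"ay":0,"az":0,"claw":0.2},{"x":2,"y":48,"z":0,"ax":0,"ay":0,"az":0,"claw":0.2},{"x":0,"y":0,"z":40,"ax":0,"ay":0,"az":0,"claw":0.2},{"x":0,"y":0,"z":40,"ax":0,"ay":0,"az":0,"claw":0.2}]';python3 -m handwheel '[{"x":0,"y":0,"z":25,"ax":0,"ay":0,"az":0,"claw":0.2},{"x":0,"y":0,"z":15,"ax":0,"ay":0,"az":0,"claw":0.2},{"x":0,"y":0,"z":8,"ax":0,"ay":0,"az":0,"claw":0.2},{"x":0,"y":0,"z":5,"ax":0,"ay":0,"az":0,"claw":0.2},{"x":0,"y":0,"z":0,"ax":0,"ay":0,"az":0,"claw":0.2}]'
```

```text
clock: 21.08
ee_pos: [0.5593, 0.2891, 0.2788]
tcp_rot: [-0.006, 1.0, 0.0, 0.001]
ft_force: [1.0, -1.0, -1.4]
width: 0.0395
grip_force: 30.0
clock: 21.7
ee_pos: [0.5591, 0.2893, 0.2267]
tcp_rot: [-0.006, 1.0, 0.0, 0.0]
ft_force: [1.2, -0.2, -0.6]
width: 0.0399
grip_force: 30.0
```

```bash
python3 -m handwheel '[{"x":2,"y":0,"z":2,"ax":0,"ay":0,"az":0,"claw":0.2},{"x":0,"y":0,"z":2,"ax":0,"ay":0,"az":0,"claw":0.2},{"x":0,"y":0,"z":0,"ax":0,"ay":0,"az":0,"claw":0.2}]';python3 -m handwheel '[{"x":0,"y":0,"z":0,"ax":0,"ay":0,"az":0,"claw":0.7},{"x":0,"y":0,"z":0,"ax":0,"ay":0,"az":0,"claw":0.8},{"x":0,"y":0,"z":0,"ax":0,"ay":0,"az":0,"claw":1},{"x":0,"y":0,"z":0,"ax":0,"ay":0,"az":0,"claw":1}]';python3 -m handwheel '[{"x":0,"y":0,"z":-50,"ax":0,"ay":0,"az":0,"claw":1},{"x":10,"y":-10,"z":-50,"ax":0,"ay":0,"az":0,"claw":1},{"x":30,"y":-35,"z":-15,"ax":0,"ay":0,"az":0.012,"claw":1},{"x":30,"y":-35,"z":0,"ax":0,"ay":0,"az":0,"claw":1},{"x":22,"y":-33,"z":0,"ax":0,"ay":0,"az":0,"claw":1}]';python3 -m handwheel '[{"x":0,"y":0,"z":0,"ax":0,"ay":0,"az":0,"claw":1},{"x":0,"y":0,"z":0,"ax":0,"ay":0,"az":0,"claw":1}]'
python3 look.py w9 sample_cradle sample spacer
python3 - <<'E'
from h import *
a,s=ld("w9")
g=cv2.cvtColor(a,cv2.COLOR_RGB2GRAY)
for mn,mx in((15,26),(34,48)):
    c=cv2.HoughCircles(g,cv2.HOUGH_GRADIENT,1,30,param1=100,param2=22,minRadius=mn,maxRadius=mx)
    if c is not None:
        for k in c[0][:4]: print(k,px2w("wrist",k[:2],.02,s))
E
```

```text
clock: 22.08
ee_pos: [0.5569, 0.2894, 0.2225]
tcp_rot: [-0.006, 1.0, 0.0, 0.0]
ft_force: [-0.4, 1.0, -0.4]
width: 0.04
grip_force: 30.0
clock: 22.58
ee_pos: [0.5568, 0.2893, 0.2221]
tcp_rot: [-0.006, 1.0, -0.0, -0.0]
ft_force: [-0.0, -0.7, 0.1]
width: 0.0763
grip_force: 0.0
clock: 23.2
ee_pos: [0.4642, 0.1749, 0.3374]
tcp_rot: [-0.0, 1.0, -0.0, 0.0]
ft_force: [0.1, 0.4, 0.1]
width: 0.0936
grip_force: 0.0
clock: 23.45
ee_pos: [0.4658, 0.176, 0.3376]
tcp_rot: [0.0, 1.0, 0.0, 0.001]
ft_force: [0.8, -0.4, 0.2]
width: 0.0939
grip_force: 0.0
23.45 [0.4658 0.176  0.3376] [0.e+00 1.e+00 2.e-04 5.e-04] [ 0.133 -0.042  1.997  0.     1.186 -1.438] [ 0.81 -0.36  0.18]
sample_cradle []
sample []
spacer [([0.4333, 0.1767, 0.0021], 0.85)]
[277.5 160.5  18.8] [[0.43098389 0.17655219 0.02      ]]
[293.5  64.5  23. ] [[0.3579047  0.18869808 0.02      ]]
[275.5 159.5  37.1] [[0.43017551 0.17493015 0.02      ]]
```

View pics/w9.png

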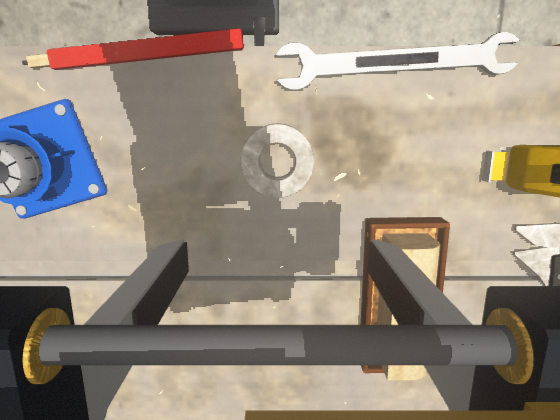

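Spacer at (277,160); the sample is inside the tray at (415,290). Picking the spacer.

```bash
python3 -m handwheel '[{"x":17,"y":0,"z":40,"ax":0,"ay":0,"az":0,"claw":1},{"x":17,"y":0,"z":40,"ax":0,"ay":0,"az":0,"claw":1},{"x":0,"y":0,"z":35,"ax":0,"ay":0,"az":0,"claw":1},{"x":0,"y":0,"z":20,"ax":0,"ay":0,"az":0,"claw":1},{"x":0,"y":0,"z":0,"ax":0,"ay":0,"az":0,"claw":1}]' 30;python3 -m handwheel '[{"x":0,"y":0,"z":0,"ax":0,"ay":0,"az":0,"claw":0.5},{"x":0,"y":0,"z":0,"ax":0,"ay":0,"az":0,"claw":0.5},{"x":0,"y":0,"z":0,"ax":0,"ay":0,"az":0,"claw":0.5},{"x":0,"y":0,"z":0,"ax":0,"ay":0,"az":0,"claw":0.5}]'
```

```text
clock: 24.28
ee_pos: [0.4316, 0.1761, 0.2012]
tcp_rot: [-0.0, 1.0, -0.0, -0.001]
ft_force: [0.5, 1.0, -0.8]
width: 0.094
grip_force: 0.0
clock: 24.78
ee_pos: [0.4315, 0.1758, 0.2024]
tcp_rot: [-0.0, 1.0, -0.0, 0.0]
ft_force: [-0.1, -0.2, 1.0]
width: 0.059
grip_force: 30.0
```

```bash
python3 -m handwheel '[{"x":0,"y":0,"z":-50,"ax":0,"ay":0,"az":0,"claw":0.5},{"x":0,"y":0,"z":-55,"ax":0,"ay":0,"az":0,"claw":0.5},{"x":-7.5,"y":-40,"z":-15,"ax":0,"ay":0,"az":0,"claw":0.5},{"x":-7.5,"y":-58,"z":0,"ax":0,"ay":0,"az":0,"claw":0.5},{"x":-7.5,"y":-58,"z":0,"ax":0,"ay":0,"az":0,"claw":0.5}]';python3 -m handwheel '[{"x":-7.5,"y":-58,"z":0,"ax":0,"ay":0,"az":0,"claw":0.5},{"x":-7.5,"y":-58,"z":0,"ax":0,"ay":0,"az":0,"claw":0.5},{"x":-7.5,"y":-58,"z":0,"ax":0,"ay":0,"az":0,"claw":0.5},{"x":-7.5,"y":-58,"z":0,"ax":0,"ay":0,"az":0,"claw":0.5},{"x":-7.5,"y":-58,"z":0,"ax":0,"ay":0,"az":0,"claw":0.5}]';python3 -m handwheel '[{"x":-8,"y":-58,"z":0,"ax":0,"ay":0,"az":0,"claw":0.5},{"x":0,"y":-20,"z":0,"ax":0,"ay":0,"az":0,"claw":0.5},{"x":0,"y":0,"z":0,"ax":0,"ay":0,"az":0,"claw":0.5},{"x":0,"y":0,"z":0,"ax":0,"ay":0,"az":0,"claw":0.5}]'
python3 look.py w10 spacer_stand spacer cutter
python3 - <<'E'
from h import *
for c in ("top","scene"):
  save(c,c+"10")
  for t in("spacer","spacer_stand","sample","sample_cradle"): print(c,t,[np.round(d["position"],4).tolist() for d in arm.place_of(c,t)[:2]])
E
```

```text
clock: 25.4
ee_pos: [0.4537, 0.0184, 0.3226]
tcp_rot: [-0.001, 1.0, -0.0, 0.001]
ft_force: [1.2, -0.2, -1.0]
width: 0.059
grip_force: 30.0
clock: 26.02
ee_pos: [0.4912, -0.2721, 0.3219]
tcp_rot: [0.0, 1.0, 0.0, -0.0]
ft_force: [0.3, -0.2, -0.6]
width: 0.0588
grip_force: 30.0
clock: 26.52
ee_pos: [0.4994, -0.3467, 0.3217]
tcp_rot: [-0.001, 1.0, 0.001, -0.0]
ft_force: [-0.7, 0.5, -1.9]
width: 0.0592
grip_force: 30.0
26.525 [ 0.4994 -0.3467  0.3217] [-7.e-04  1.e+00  7.e-04 -4.e-04] [-0.793  0.235  1.73   0.     1.179 -2.365] [-0.75  0.54 -1.91]
spacer_stand [([0.4644, -0.3461, 0.0003], 0.84)]
spacer []
cutter [([0.4464, -0.1883, 0.0207], 0.84)]
top spacer []
top spacer_stand [[0.4602, -0.3489, 0.0013], [0.4341, -0.0199, 0.008]]
top sample [[0.5612, 0.2902, 0.0063]]
top sample_cradle [[0.5534, 0.2915, 0.0034]]
scene spacer [[0.4977, -0.3503, 0.1188], [0.4341, -0.0225, -0.0012]]
scene spacer_stand [[0.4661, -0.3478, 0.0018]]
scene sample [[0.5552, 0.2891, 0.0061]]
scene sample_cradle [[0.5556, 0.2877, 0.0016], [0.4986, -0.3528, 0.1176]]
```

View pics/w10.png

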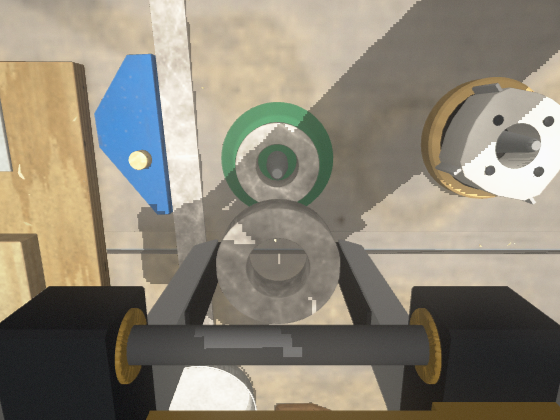

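Held ring at (277,262); stored ring centred about (277,164), post tip (277,173), green base (277,158).

```bash
python3 - <<'E'
from h import *
a,s=ld("w10")
print("ring",px2w("wrist",(277.5,164),.042,s),"tip",px2w("wrist",(277,173),.078,s),"base",px2w("wrist",(277,158),.012,s),"held",px2w("wrist",(277.5,262),.139,s))
E
```

```text
ring [[ 0.46209444 -0.34593323  0.042     ]] tip [[ 0.46308784 -0.34628921  0.078     ]] base [[ 0.46115201 -0.34628768  0.012     ]] held [[ 0.49656689 -0.34599739  0.139     ]]
```

```bash
python3 -m handwheel '[{"x":18,"y":0,"z":5,"ax":0,"ay":0,"az":0,"claw":0.5},{"x":18,"y":0,"z":5,"ax":0,"ay":0,"az":0,"claw":0.5},{"x":0,"y":0,"z":15,"ax":0,"ay":0,"az":0,"claw":0.5},{"x":0,"y":0,"z":20,"ax":0,"ay":0,"az":0,"claw":0.5},{"x":0,"y":0,"z":20,"ax":0,"ay":0,"az":0,"claw":0.5}]';python3 -m handwheel '[{"x":0,"y":0,"z":5,"ax":0,"ay":0,"az":0,"claw":0.5},{"x":0,"y":0,"z":3,"ax":0,"ay":0,"az":0,"claw":0.5},{"x":0,"y":0,"z":2,"ax":0,"ay":0,"az":0,"claw":0.5},{"x":0,"y":0,"z":1,"ax":0,"ay":0,"az":0,"claw":0.5},{"x":0,"y":0,"z":0,"ax":0,"ay":0,"az":0,"claw":0.5}]'
```

```text
clock: 27.85
ee_pos: [0.4638, -0.348, 0.2553]
tcp_rot: [-0.0, 1.0, 0.0, -0.0]
ft_force: [-0.6, 0.5, -0.8]
width: 0.0587
grip_force: 30.0
clock: 28.48
ee_pos: [0.4636, -0.3483, 0.2465]
tcp_rot: [-0.0, 1.0, -0.0, 0.0]
ft_force: [0.7, 0.0, -0.6]
width: 0.0591
grip_force: 30.0
```

```bash
python3 -m handwheel '[{"x":0.5,"y":1,"z":1,"ax":0,"ay":0,"az":0,"claw":0.5},{"x":0,"y":0,"z":1,"ax":0,"ay":0,"az":0,"claw":0.5},{"x":0,"y":0,"z":0,"ax":0,"ay":0,"az":0,"claw":0.5}]';python3 -m handwheel '[{"x":0,"y":0,"z":0,"ax":0,"ay":0,"az":0,"claw":0.8},{"x":0,"y":0,"z":0,"ax":0,"ay":0,"az":0,"claw":0.8},{"x":0,"y":0,"z":0,"ax":0,"ay":0,"az":0,"claw":1},{"x":0,"y":0,"z":0,"ax":0,"ay":0,"az":0,"claw":1}]';python3 -m handwheel '[{"x":0,"y":0,"z":-50,"ax":0,"ay":0,"az":0,"claw":1},{"x":-10,"y":30,"z":-50,"ax":0,"ay":0,"az":0,"claw":1},{"x":-20,"y":40,"z":-30,"ax":0,"ay":0,"az":0,"claw":1},{"x":-20,"y":40,"z":-20,"ax":0,"ay":0,"az":0,"claw":1},{"x":0,"y":0,"z":0,"ax":0,"ay":0,"az":0,"claw":1}]';python3 -m handwheel '[{"x":0,"y":0,"z":0,"ax":0,"ay":0,"az":0,"claw":1}]'
python3 look.py w11 spacer_stand spacer cutter cutter_stand collet collet_pot
python3 - <<'E'
from h import *
save("scene","s11")
for t in THINGS: print(t,[np.round(d["position"],4).tolist() for d in arm.place_of("scene",t)[:2]])
E
```

```text
clock: 28.85
ee_pos: [0.4631, -0.3472, 0.2444]
tcp_rot: [-0.0, 1.0, 0.0, -0.0]
ft_force: [0.2, 1.3, 1.4]
width: 0.0592
grip_force: 30.0
clock: 29.35
ee_pos: [0.463, -0.3472, 0.2442]
tcp_rot: [-0.0, 1.0, -0.0, 0.0]
ft_force: [-0.8, 0.7, 0.1]
width: 0.0914
grip_force: 0.0
clock: 29.98
ee_pos: [0.5141, -0.2353, 0.3964]
tcp_rot: [-0.002, 1.0, -0.001, 0.002]
ft_force: [-1.0, -0.4, -0.4]
width: 0.0943
grip_force: 0.0
clock: 30.1
ee_pos: [0.5127, -0.2374, 0.3935]
tcp_rot: [-0.0, 1.0, 0.0, -0.0]
ft_force: [0.2, 0.1, -0.4]
width: 0.0937
grip_force: 0.0
30.1 [ 0.5127 -0.2374  0.3935] [-2.e-04  1.e+00  1.e-04 -5.e-04] [-0.634  0.058  1.788 -0.     1.297 -2.205] [ 0.17  0.06 -0.43]
spacer_stand [([0.4664, -0.3488, -0.0014], 0.62)]
spacer [([0.465, -0.3478, 0.0404], 0.8), ([0.4466, -0.1818, -0.0022], 0.2)]
cutter [([0.4468, -0.1862, 0.0202], 0.62)]
cutter_stand [([0.4468, -0.184, -0.0012], 0.82), ([0.4461, -0.1886, 0.0268], 0.56)]
collet [([0.4346, -0.0249, 0.0123], 0.69), ([0.4469, -0.1828, -0.0043], 0.64)]
collet_pot [([0.4311, -0.0217, 0.003], 0.61), ([0.4654, -0.3456, 0.0443], 0.33)]
cutter []
spacer [[0.4605, -0.3498, 0.044]]
collet [[0.43, -0.026, 0.0117]]
sample [[0.5573, 0.2907, 0.0062]]
cutter_stand [[0.4475, -0.1851, -0.001]]
spacer_stand [[0.4662, -0.3496, 0.0045]]
collet_pot [[0.4346, -0.0234, 0.0003]]
sample_cradle [[0.5555, 0.2875, -0.0002]]
```

View pics/w11.png

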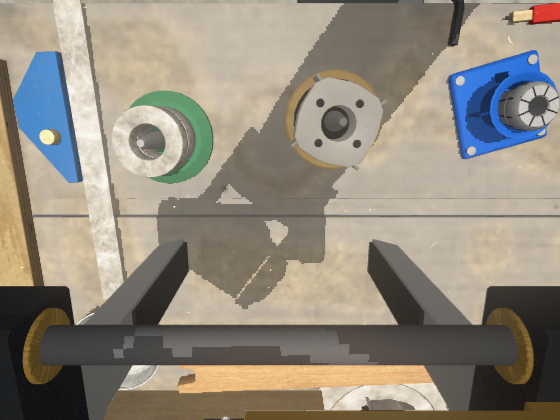

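View pics/s11.png

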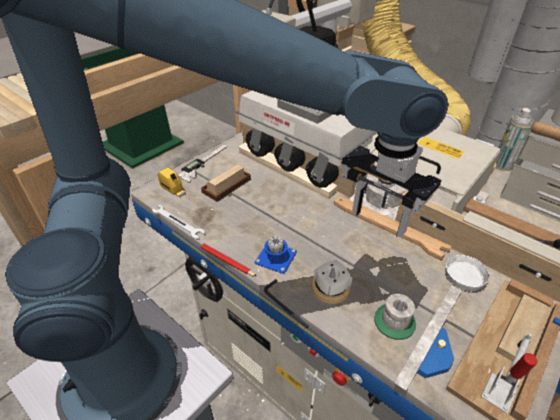

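The pictures show all four pieces home: spacer on its post (150,140), cutter on its pad (338,122), collet upright in the pot, and sample flat in the tray. The networks' heights match the seated values, so I'm handing in.

```bash
python3 -c "
from bench import arm
print(arm.sign_off())"
```

```text
the job is handed in; nothing more can be done
None
```

The job is handed in at about 30 s of the 106 s allowed: the cutter, spacer, collet and sample are each home in their holder and released, and the final pictures confirm it; no verdict came back.

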